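# Flip the stock tags to show the full bins

### The job

Each hinged tag on the stock board belongs to the bin right behind it: flip the tags so that only the bins packed full of sleeves show the round-disc face upward (tag leaning fully to the bin), and the tags of all the other bins, whether empty or holding just one sleeve, show the bar face upward (tag leaning fully to the robot). Gently push each wrong tag over its hinge with a fingertip, without gripping it or forcing it against its stop, and leave the bins and all other things where they are.

Things in the scene. Friction and masses are not known exactly. Their poses are not given: they have to be found in the camera images.
- board: Grey stock board fixed on the white table: plate 280 (x) x 450 (y) x 6 mm, origin the centre of its underside, x away from the robot (turned up to 10 degrees). Along its robot side a row of five hinged tags, pitch 85 mm; behind them (+x) five identical bins, one behind each tag. Which tag and bin stands where varies. Loose parts up to 12 mm tall lie between tags and bins.
- tag1 (a joint): Angle of a hinged tag: a white plastic flap 52 mm wide, 4 mm thick, free edge 65 mm from the hinge pin. 0 = upright; positive leans to its bin, negative to the robot; stops at +0.8 and -0.8. At +0.8 the DISC face (raised black disc, 34 mm) is up, seen from above; at -0.8 the BAR face (raised black bar 42 x 9 mm) is up.
- tag1_pivot (a point): Middle of tag1's hinge pin, 36 mm above the table, on a fixed stand 72 mm wide (its parts reach 12 mm above the pin at most). x points away from the robot to the bin, y along the pin, z up. Its bin's origin lies 155 mm along x from here, within about 5 mm.
- tag2 (a joint): Second tag, sizes and signs as tag1. All tags move lightly (well under 1 N at the free edge) and rest on a stop by their weight; pushed 10 degrees or more past upright, a tag falls to the other stop by itself.
- tag2_pivot (a point): Middle of tag2's hinge pin, as for tag1. A leaning tag's free edge is 47 mm beside its pin and 45 mm above it, open below: a fingertip 25 mm above pin height, moved level from outside the free edge to over the pin, tips the tag over.
- tag3 (a joint): Angle of another tag; sizes, signs and behaviour as tag1 and tag2.
- tag3_pivot (a point): Middle of tag3's hinge pin, axes and surroundings as for tag1.
- tag4 (a joint): Angle of another tag; sizes, signs and behaviour as tag1 and tag2.
- tag4_pivot (a point): Middle of tag4's hinge pin, axes and surroundings as for tag1.
- tag5 (a joint): Angle of another tag; sizes, signs and behaviour as tag1 and tag2.
- tag5_pivot (a point): Middle of tag5's hinge pin, axes and surroundings as for tag1.
- bin_full_a: Open grey plastic bin, 110 (x) x 72 (y) x 40 mm, wall 3 mm, loose, its rim 46 mm above the table, its front about 100 mm behind its tag's pin. Origin: centre of its underside. FULL: packed with six upright steel sleeves (30 mm wide, 34 mm tall), below the rim.
- bin_full_b: Open grey plastic bin, 110 (x) x 72 (y) x 40 mm, wall 3 mm, loose, its rim 46 mm above the table, its front about 100 mm behind its tag's pin. Origin: centre of its underside. FULL: packed with six upright steel sleeves (30 mm wide, 34 mm tall), below the rim.
- bin_low: Open grey plastic bin, 110 (x) x 72 (y) x 40 mm, wall 3 mm, loose, its rim 46 mm above the table, its front about 100 mm behind its tag's pin. Origin: centre of its underside. NOT full: holds a single steel sleeve standing in it.
- bin_empty_a: Open grey plastic bin, 110 (x) x 72 (y) x 40 mm, wall 3 mm, loose, its rim 46 mm above the table, its front about 100 mm behind its tag's pin. Origin: centre of its underside. NOT full: empty.
- bin_empty_b: Open grey plastic bin, 110 (x) x 72 (y) x 40 mm, wall 3 mm, loose, its rim 46 mm above the table, its front about 100 mm behind its tag's pin. Origin: centre of its underside. NOT full: empty.
- sleeve: The single loose flanged steel sleeve, 30 mm wide, 34 mm tall, standing in bin_low; origin at the centre of its underside. Leave alone.
- ring: Loose steel ring, 28 mm wide, 12 mm tall, lying on the board between tags and bins; origin centre of underside. Leave alone.
- flange: Loose dark steel flange plate 34 x 50 x 10 mm on the board between tags and bins; origin centre of underside. Leave alone.
- turbo: Loose turbocharger unit for photographing, about 150 mm across and 125 mm tall, on the table left of the board; origin centre of underside. Leave alone.
- brush: Loose cleaning brush lying on the table, front right; origin on its underside. Leave alone.
- screwdriver: Loose screwdriver lying on the table left of the board; origin on its underside. Leave alone.
- lens: Loose black camera lens, 74 mm wide, 80 mm tall, standing right of the board; origin centre of underside. Leave alone.
- jar: Loose jar, 60 mm wide, 90 mm tall, standing right of the board; origin centre of underside. Leave alone.
There are look-alikes about, which are no part of the job. What is shaped like the bin_empty_b but pink or yellow is not meant. Leave any blue look-alike of the bin_full_b alone.

How it is judged:
By the outcome, as a careful person would: the job done as asked, in the order asked, and still so for the second after the job is handed in, with the robot touching nothing.
It also fails if it takes over 64 s, if anything falls off the work surface, if the arm or the gripper's body presses on something with over 40 N, if the wrist force passes 120 N, or if a joint passes its speed limit or range.

### The arm

A 6-joint arm with a two-finger parallel gripper is mounted at the origin on the work surface. World frame = base frame: x ahead of the robot, y to its left, z up, the work surface at z = 0. Lengths are in m, angles in rad, forces in N, time in s.
With the tool pointing down it reaches from about 0.3 to 0.775 m from the base axis. Payload 14.6 kg.
Tool frame: the origin (TCP) lies on the centre line of the jaws, within the pads' length; the fingertips stand 19 mm ahead of it and the grasp point (between the pads) is the TCP; y points along the fingers, x is the direction in which the jaws open and shut, and the axes are right-handed (so a half turn about y gives the same grasp; the last joint's range is limited). The gripper opens to 94 mm and grips with 3 to 60 N. Pads are 16 mm wide; open, the fingers measure 119 mm over their backs; the gripper's body (75 mm by 177 mm) begins 78 mm behind the grasp point.
Start: joints at [-1.279, 0.3, 1.521, -0, 1.321, -0.067], TCP at [0.193, -0.515, 0.224] pointing down, gripper open.
Joint ranges: [-3.03, 3.03], [-0.79, 2.21], [0.23, 2.52], [-1.04, 4.18], [0, 3.07], [-2.55, 2.55]. Speed limits (rad/s): [2.22, 2.22, 2.57, 3.14, 3.14, 3.14].

### API

Orientations are given as [roll, pitch, yaw] about the fixed x, y, z axes, in that order (R = Rz(yaw) Ry(pitch) Rx(roll)).
In Python, from station import get_obs, cams, workorder gives the robot as it stands.
- The arm moves only by the shell command python3 -m handwheel 'ROWS' [FORCE]. ROWS is JSON, a list of rows, each an object of numbers: "fingers": the opening, from -1 (shut) to 1 (fully open); "x", "y", "z": the shift along the tool's x, y, z in m; "spin": the turn about the tool's y in degrees. In form: [{"fingers": .., "x": .., "y": .., "z": .., "spin": ..}, ...]. A call has exactly 10 rows; each row is the pose to reach, as a shift and turn from the pose commanded when the call began, along the tool's axes at that moment; what a row does not reach only later rows make up. A row lasts 1/10 s, in which the tool goes at most 50 mm and 8.59 degrees, less where a joint would pass 70% of its speed; a pose out of reach is approached as far as the arm can. A call with a gripper value outside its range is refused whole. The fingers move at their own pace and stop on an object; FORCE is the grip in N (left out, the last holds). Time passes only in rows, so rows that repeat a pose let the fingers close, or fill a call up. It gives the time, the measured TCP pose, the force and the opening at its end, in the units of the state.
- get_obs(): the state, without advancing time (a new reading comes with each control period).
- cams.camera(name): name is "side" or "top" or "wrist"; returns (picture, depth): 400x640x3 uint8, red, green, blue; 400x640 float32, m along the optical axis (not along the pixel's ray), 0 where there is no reading.
- cams.get_calibration(name): a dict with "fx", "fy", "cx", "cy" (pixels), "view" (4x4, takes a point from world to camera coordinates). Camera axes: x right, y down, z forward; pixel columns grow to the right and rows downward; lengths in m; the calibration is good to about 2 mm. A picture is of the moment at which its call begins: read the wrist's pose just before it. get_calibration takes no time and is no camera call; for the wrist camera it gives the pose at the moment of the call.
- workorder.hand_in(): hands the job in, once; it reports no verdict.
The state is a dict: "time_s": time; "qpos": joint angles; "joint_vel": joint speeds; "tau": joint torques, N m; "ee_pos": TCP position; "eef_rot": TCP orientation; "force": force on the tool from outside, world axes, zero at the start; "moment": the same for the moment, N m; "grip_width": finger opening in m.
Only numpy, scipy, OpenCV 4.12 (cv2) and the standard library are available. Lean on these libraries where they do the work, as an engineer would, in place of code of your own. Each camera call takes 0.05 s, during which the arm holds its last target. There are 200 camera calls.

## Working session

There is one attempt and no reset: what is moved stays moved. The work goes in short steps, Python scripts to look and compute and a shell command to move; the robot and the scene stay as the last step left them, time stands still between calls to the robot, and variables do not carry over. Pictures are saved under pics/ and viewed, about 8 in all and at most 12, crops included, and the job is handed in when it is done.

```bash
mkdir -p pics; python3 - <<'E'
from station import get_obs,cams
import cv2,numpy as np
for n in("top","side"):
    c=cams.get_calibration(n);im,d=cams.camera(n)
    print(n,c['fx'],c['cx'],c['cy'],np.round(c['view'],3).tolist())
    cv2.imwrite(f'pics/{n}0.png',im[:,:,::-1]);np.savez(f'{n}0.npz',im=im,d=d,**c)
o=get_obs();print(o['time_s'],o['ee_pos'],o['eef_rot'],o['grip_width'],o['force'])
E
```

```text
top 429.6982912389383 316.8542088809203 193.5648240143304 [[0.007, -1.0, -0.013, 0.021], [-0.991, -0.006, -0.136, 0.567], [0.136, 0.013, -0.991, 1.26], [0.0, 0.0, 0.0, 1.0]]
side 450.6690126013057 318.566450889693 207.8130309332081 [[0.998, -0.061, 0.023, -0.549], [-0.018, -0.594, -0.804, 0.078], [0.062, 0.802, -0.594, 1.243], [0.0, 0.0, 0.0, 1.0]]
0.1 [ 0.1930889  -0.51477398  0.22396689] [-1.57071394e+00  1.00647263e-03 -1.21195225e+00] 0.09390489830322439 [-1.27650874 -0.05301328  0.82611782]
```

View pics/top0.png

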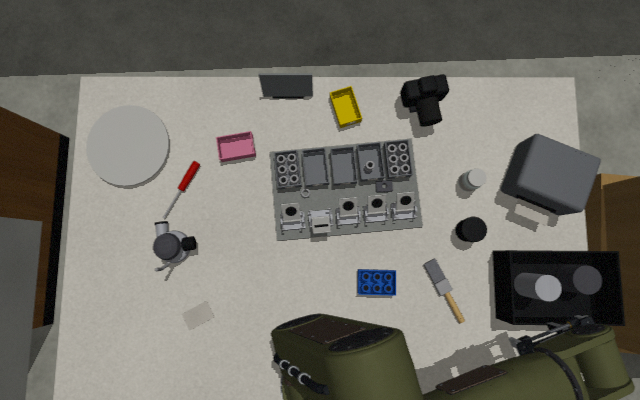

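View pics/side0.png

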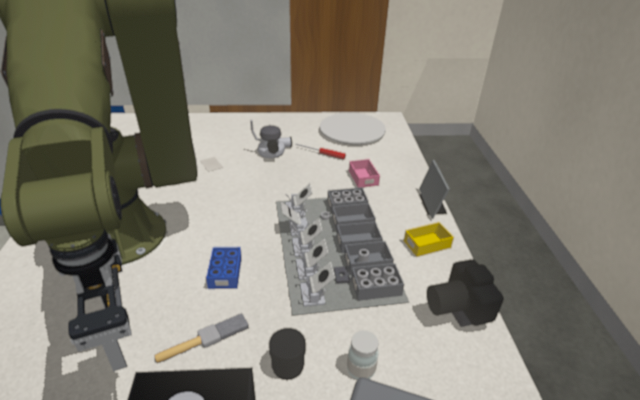

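The top view shows the bins, left to right at about (288,170), (315,168), (342,166), (370,163) and (398,160): full, empty, empty, one sleeve, full. The tags below them look like disc, bar, disc, disc, disc. The pink, yellow and blue boxes are look-alikes. I'll confirm this in a crop and measure the plate.

```bash
cat > h.py <<'E'
import numpy as np
def pts(f):
    z=np.load(f);d=z['d'];v,u=np.mgrid[:400,:640]
    P=np.stack([(u-z['cx'])*d/z['fx'],(v-z['cy'])*d/z['fy'],d],-1)
    V=z['view'];return z['im'],(P-V[:3,3])@V[:3,:3],d
def ray(f,u,v,h):
    z=np.load(f);V=z['view'];R=V[:3,:3];o=-R.T@V[:3,3]
    r=R.T@np.array([(u-z['cx'])/z['fx'],(v-z['cy'])/z['fy'],1]);return o+r*(h-o[2])/r[2]
E
python3 - <<'E'
import cv2,numpy as np
from h import *
im,P,d=pts('top0.npz')
c=im[130:245,262:430,::-1]
cv2.imwrite('pics/crop.png',cv2.resize(c,None,fx=4.7,fy=4.7,interpolation=cv2.INTER_CUBIC))
# raised tag pixels: height >60mm near tags row
m=(P[...,2]>.066)&(P[...,2]<.1)&(d>0);w=np.zeros_like(m);w[185:240,270:425]=1;m&=w
n,l,s,ce=cv2.connectedComponentsWithStats(m.astype(np.uint8))
for i in range(1,n):
    if s[i,4]>8:print(s[i],np.round(ce[i],1),np.round(P[l==i].mean(0),3),P[l==i][:,2].max().round(3))
# discs
g=cv2.cvtColor(im,cv2.COLOR_RGB2GRAY);b=((g<60)&w).astype(np.uint8)
n,l,s,ce=cv2.connectedComponentsWithStats(b)
for i in range(1,n):
    if s[i,4]>25:print('dark',s[i],np.round(ce[i],1),np.round(np.median(P[(l==i)&(d>0)],0),3))
# plate
for (u,v) in [(270,152),(411,139),(422,228),(277,241)]: print('plate corner',ray('top0.npz',u,v,.006).round(3))
E
```

```text
[396 191  19  11 131] [404.9 195.7] [ 0.557 -0.234  0.075] 0.087
[368 194  18  11 133] [376.2 198.3] [ 0.549 -0.15   0.075] 0.085
[339 197  18  10 132] [347.6 200.9] [ 0.541 -0.066  0.076] 0.086
[281 202  18  10 133] [289.6 206.5] [0.523 0.103 0.075] 0.086
[312 224  19  10 122] [320.9 229. ] [0.458 0.011 0.075] 0.087
dark [277 187  14   6  44] [282.6 189.4] [0.584 0.131 0.007]
dark [376 189  16   4  27] [383.  191.1] [ 0.579 -0.179  0.009]
dark [401 196  10   9  75] [405.3 200. ] [ 0.546 -0.238  0.065]
dark [372 199  10   9  78] [376.6 202.8] [ 0.537 -0.152  0.065]
dark [343 201  11  10  78] [348.  205.4] [ 0.53  -0.068  0.065]
dark [286 207  11   9  77] [290.6 210.9] [0.511 0.101 0.065]
dark [315 224  13   3  27] [321.1 225.1] [0.47  0.011 0.065]
plate corner [0.703 0.173 0.006]
plate corner [ 0.746 -0.27   0.006]
plate corner [ 0.467 -0.298  0.006]
plate corner [0.424 0.145 0.006]
```

View pics/crop.png

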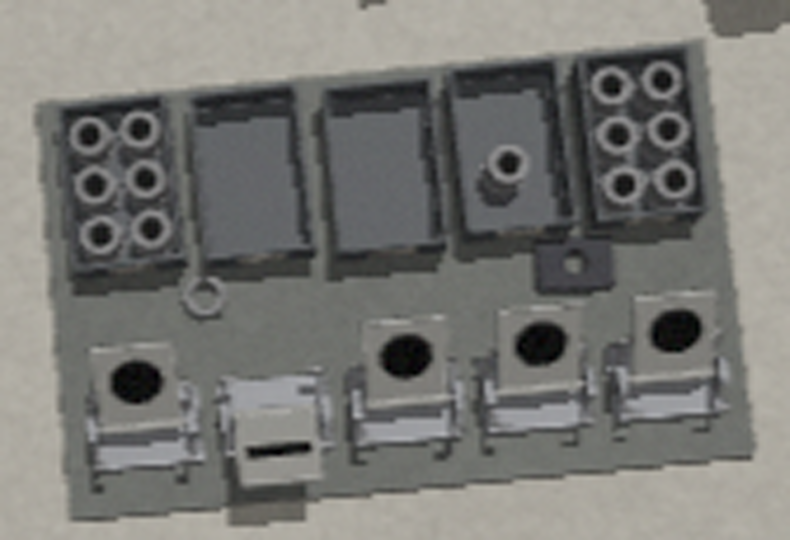

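The crop confirms it. From the left, bins 3 (empty) and 4 (one sleeve) wrongly show discs. Bin 2 (empty) correctly shows the bar, and both full bins correctly show discs. So tags 3 and 4 have to flip towards the robot.

Board yaw is about 0.103 rad, from both the plate corners and the disc row. The pins are at about P3 (0.505, -0.070) and P4 (0.5125, -0.1545). I'll approach from behind tag 4, with the fingers shut and kept high.

```bash
python3 -m handwheel '[{"fingers":-1,"x":-0.008,"y":0,"z":0.02,"spin":1},{"fingers":-1,"x":-0.025,"y":0,"z":0.06,"spin":2.5},{"fingers":-1,"x":-0.041,"y":0,"z":0.1,"spin":4},{"fingers":-1,"x":-0.057,"y":0,"z":0.14,"spin":5.5},{"fingers":-1,"x":-0.074,"y":0,"z":0.18,"spin":7},{"fingers":-1,"x":-0.09,"y":0,"z":0.22,"spin":8.5},{"fingers":-1,"x":-0.106,"y":0,"z":0.26,"spin":10},{"fingers":-1,"x":-0.122,"y":0,"z":0.3,"spin":12},{"fingers":-1,"x":-0.135,"y":0,"z":0.33,"spin":14},{"fingers":-1,"x":-0.139,"y":0,"z":0.34,"spin":14.7}]' 10
cat > go.py <<'E'
import sys,numpy as np
from station import get_obs
from scipy.spatial.transform import Rotation as Ro
o=get_obs();R=Ro.from_euler('xyz',o['eef_rot']).as_matrix()
bx=np.array([np.cos(.103),np.sin(.103),0])
print(o['time_s'],o['ee_pos'].round(4),o['eef_rot'].round(3),o['grip_width'],o['force'].round(1))
for n,p in(('P4',[.5125,-.1545,.036]),('P3',[.505,-.070,.036])):
    for a in(.085,0,-.008):print(n,a,(R.T@(np.array(p)+a*bx+[0,0,.044]-o['ee_pos'])).round(4))
E
python3 go.py
```

```text
time_s: 1.1
ee_pos: [0.4643, -0.2632, 0.2241]
eef_rot: [-1.571, 0.001, -1.467]
force: [-0.2, 0.4, -0.3]
grip_width: 0.0175
1.1 [ 0.4643 -0.2632  0.2241] [-1.571e+00  1.000e-03 -1.467e+00] 0.017454863567849324 [-0.2  0.4 -0.3]
P4 0.085 [-0.103   0.1441  0.1442]
P4 0 [-0.103   0.1441  0.0592]
P4 -0.008 [-0.103   0.1441  0.0512]
P3 0.085 [-0.1878  0.1442  0.1455]
P3 0 [-0.1878  0.1442  0.0605]
P3 -0.008 [-0.1878  0.1442  0.0525]
```

```bash
python3 -m handwheel '[{"fingers":-1,"x":-0.02,"y":0,"z":0.028,"spin":0},{"fingers":-1,"x":-0.045,"y":0,"z":0.063,"spin":0},{"fingers":-1,"x":-0.07,"y":0,"z":0.098,"spin":0},{"fingers":-1,"x":-0.095,"y":0,"z":0.134,"spin":0},{"fingers":-1,"x":-0.103,"y":0,"z":0.144,"spin":0},{"fingers":-1,"x":-0.103,"y":0.03,"z":0.144,"spin":0},{"fingers":-1,"x":-0.103,"y":0.07,"z":0.144,"spin":0},{"fingers":-1,"x":-0.103,"y":0.11,"z":0.144,"spin":0},{"fingers":-1,"x":-0.103,"y":0.138,"z":0.144,"spin":0},{"fingers":-1,"x":-0.103,"y":0.144,"z":0.144,"spin":0}]'; python3 go.py
python3 - <<'E'
from station import cams
import cv2
im,_=cams.camera('side');cv2.imwrite('pics/s1.png',cv2.resize(im[140:320,220:460,::-1],None,fx=3.3,fy=3.3,interpolation=cv2.INTER_CUBIC))
E
```

```text
time_s: 2.1
ee_pos: [0.5935, -0.1482, 0.077]
eef_rot: [-1.576, 0.002, -1.469]
force: [-1.0, -0.0, 0.8]
grip_width: 0.0004
2.1 [ 0.5935 -0.1482  0.077 ] [-1.576  0.002 -1.469] 0.0003555661597417718 [-1.  -0.   0.8]
P4 0.085 [-0.0021 -0.0031  0.0038]
P4 0 [-0.002  -0.0026 -0.0812]
P4 -0.008 [-0.0019 -0.0026 -0.0892]
P3 0.085 [-0.0869 -0.0029  0.0049]
P3 0 [-0.0868 -0.0024 -0.0801]
P3 -0.008 [-0.0868 -0.0024 -0.0881]
```

View pics/s1.png

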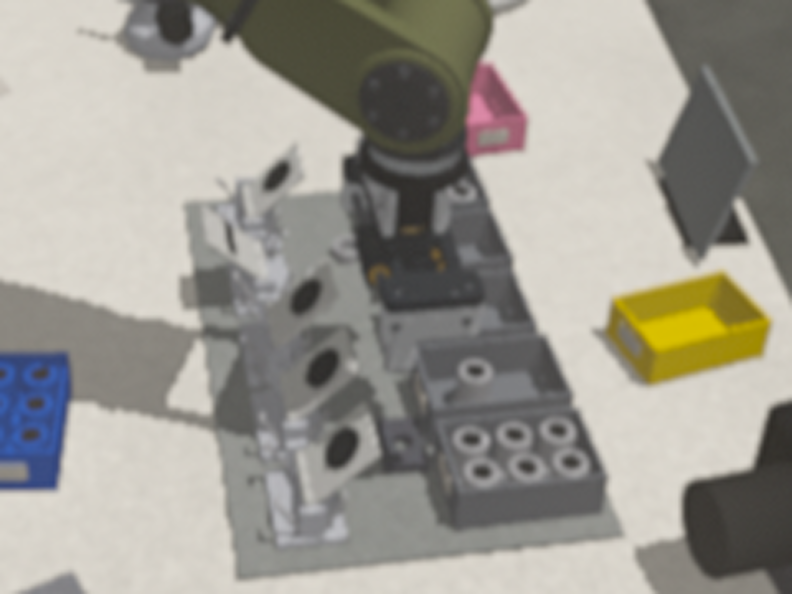

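Side view: the fingertip at about (405,365) in the crop stands between tag 4 and the bin with one sleeve, clear of both. Now I'll push level.

```bash
python3 -m handwheel '[{"fingers":-1,"x":-0.002,"y":-0.002,"z":-0.008,"spin":0},{"fingers":-1,"x":-0.002,"y":-0.003,"z":-0.02,"spin":0},{"fingers":-1,"x":-0.002,"y":-0.003,"z":-0.03,"spin":0},{"fingers":-1,"x":-0.002,"y":-0.003,"z":-0.04,"spin":0},{"fingers":-1,"x":-0.002,"y":-0.003,"z":-0.05,"spin":0},{"fingers":-1,"x":-0.002,"y":-0.003,"z":-0.06,"spin":0},{"fingers":-1,"x":-0.002,"y":-0.003,"z":-0.068,"spin":0},{"fingers":-1,"x":-0.002,"y":-0.003,"z":-0.076,"spin":0},{"fingers":-1,"x":-0.002,"y":-0.003,"z":-0.083,"spin":0},{"fingers":-1,"x":-0.002,"y":-0.003,"z":-0.083,"spin":0}]'; python3 go.py
```

```text
time_s: 3.15
ee_pos: [0.5119, -0.1548, 0.0834]
eef_rot: [-1.571, 0.0, -1.469]
force: [-0.5, 0.1, 0.2]
grip_width: 0.0003
3.15 [ 0.5119 -0.1548  0.0834] [-1.571  0.    -1.469] 0.00029938170456388313 [-0.5  0.1  0.2]
P4 0.085 [-0.0004  0.0034  0.0856]
P4 0 [-0.0003  0.0034  0.0006]
P4 -0.008 [-0.0003  0.0034 -0.0074]
P3 0.085 [-0.0852  0.0034  0.0867]
P3 0 [-0.0851  0.0035  0.0017]
P3 -0.008 [-0.0851  0.0035 -0.0063]
```

```bash
python3 -m handwheel '[{"fingers":-1,"x":0,"y":0,"z":0.012,"spin":0},{"fingers":-1,"x":0,"y":0,"z":0.04,"spin":0},{"fingers":-1,"x":0,"y":0,"z":0.07,"spin":0},{"fingers":-1,"x":0,"y":0,"z":0.086,"spin":0},{"fingers":-1,"x":-0.015,"y":0,"z":0.087,"spin":0},{"fingers":-1,"x":-0.045,"y":0,"z":0.087,"spin":0},{"fingers":-1,"x":-0.075,"y":0,"z":0.087,"spin":0},{"fingers":-1,"x":-0.085,"y":0.002,"z":0.087,"spin":0},{"fingers":-1,"x":-0.085,"y":0.003,"z":0.087,"spin":0},{"fingers":-1,"x":-0.085,"y":0.003,"z":0.087,"spin":0}]'; python3 go.py
python3 - <<'E'
from station import cams
import cv2
im,_=cams.camera('side');cv2.imwrite('pics/s2.png',cv2.resize(im[140:320,220:460,::-1],None,fx=3.3,fy=3.3,interpolation=cv2.INTER_CUBIC))
E
```

```text
time_s: 4.15
ee_pos: [0.5904, -0.0619, 0.0803]
eef_rot: [-1.571, -0.0, -1.469]
force: [0.2, 0.8, -0.1]
grip_width: 0.0002
4.15 [ 0.5904 -0.0619  0.0803] [-1.571 -0.    -1.469] 0.00023858834653731477 [ 0.2  0.8 -0.1]
P4 0.085 [ 0.0841  0.0003 -0.002 ]
P4 0 [ 0.0842  0.0003 -0.087 ]
P4 -0.008 [ 0.0842  0.0003 -0.095 ]
P3 0.085 [-0.0007  0.0003 -0.0008]
P3 0 [-0.0006  0.0003 -0.0858]
P3 -0.008 [-0.0006  0.0003 -0.0938]
```

View pics/s2.png

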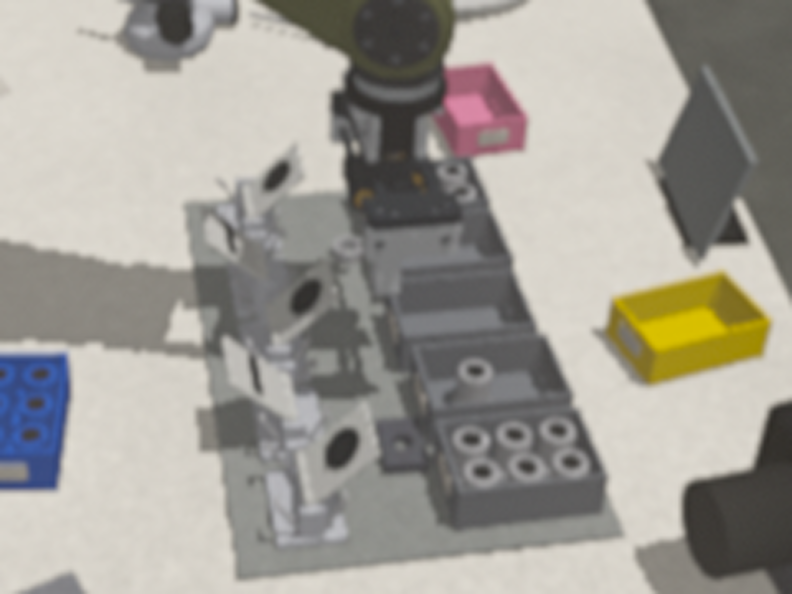

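Tag 4, at about (258,375), now shows its bar and leans to the robot. The finger stands behind tag 3 at about (380,285). Next, the same push on tag 3.

```bash
python3 -m handwheel '[{"fingers":-1,"x":0,"y":-0.001,"z":-0.008,"spin":0},{"fingers":-1,"x":0,"y":-0.002,"z":-0.02,"spin":0},{"fingers":-1,"x":0,"y":-0.002,"z":-0.03,"spin":0},{"fingers":-1,"x":0,"y":-0.002,"z":-0.04,"spin":0},{"fingers":-1,"x":0,"y":-0.002,"z":-0.05,"spin":0},{"fingers":-1,"x":0,"y":-0.002,"z":-0.06,"spin":0},{"fingers":-1,"x":0,"y":-0.002,"z":-0.07,"spin":0},{"fingers":-1,"x":0,"y":-0.002,"z":-0.079,"spin":0},{"fingers":-1,"x":0,"y":-0.002,"z":-0.087,"spin":0},{"fingers":-1,"x":0,"y":-0.002,"z":-0.087,"spin":0}]'; python3 go.py|head -1
python3 -m handwheel '[{"fingers":-1,"x":0,"y":0,"z":0.012,"spin":0},{"fingers":-1,"x":0,"y":0,"z":0.04,"spin":0},{"fingers":-1,"x":0,"y":0,"z":0.07,"spin":0},{"fingers":-1,"x":0,"y":0,"z":0.083,"spin":0},{"fingers":-1,"x":0,"y":-0.02,"z":0.085,"spin":0},{"fingers":-1,"x":0,"y":-0.06,"z":0.085,"spin":0},{"fingers":-1,"x":0,"y":-0.1,"z":0.085,"spin":0},{"fingers":-1,"x":0,"y":-0.135,"z":0.085,"spin":0},{"fingers":-1,"x":0,"y":-0.145,"z":0.085,"spin":0},{"fingers":-1,"x":0,"y":-0.145,"z":0.085,"spin":0}]'
python3 -m handwheel '[{"fingers":-1,"x":0.02,"y":0,"z":-0.025,"spin":0},{"fingers":-1,"x":0.05,"y":0,"z":-0.05,"spin":0},{"fingers":-1,"x":0.08,"y":0,"z":-0.075,"spin":0},{"fingers":-1,"x":0.11,"y":0,"z":-0.1,"spin":0},{"fingers":-1,"x":0.14,"y":0,"z":-0.125,"spin":0},{"fingers":-1,"x":0.17,"y":0,"z":-0.15,"spin":0},{"fingers":-1,"x":0.2,"y":0,"z":-0.175,"spin":0},{"fingers":-1,"x":0.23,"y":0,"z":-0.195,"spin":0},{"fingers":-1,"x":0.25,"y":0,"z":-0.205,"spin":0},{"fingers":-1,"x":0.25,"y":0,"z":-0.205,"spin":0}]'
python3 - <<'E'
from station import cams
import cv2,numpy as np
im,d=cams.camera('top');np.savez('top1.npz',im=im,d=d,**cams.get_calibration('top'))
cv2.imwrite('pics/t3.png',cv2.resize(im[85:300,150:500,::-1],None,fx=2.25,fy=2.25,interpolation=cv2.INTER_CUBIC))
from h import *
_,P,d=pts('top1.npz')
m=(P[...,2]>.066)&(P[...,2]<.1)&(d>0);w=np.zeros_like(m);w[185:245,270:425]=1
n,l,s,ce=cv2.connectedComponentsWithStats((m&w).astype(np.uint8))
for i in range(1,n):
    if s[i,4]>8:print(s[i,4],np.round(P[l==i].mean(0),3))
a=np.load('top0.npz')['im'].astype(int);print('bins region diff',(abs(a-im).max(-1)>40)[140:190,265:425].sum())
E
```

```text
time_s: 5.2
ee_pos: [0.5032, -0.0703, 0.0825]
eef_rot: [-1.571, 0.0, -1.469]
force: [-0.5, -0.6, 0.3]
grip_width: 0.0004
5.2 [ 0.5032 -0.0703  0.0825] [-1.571  0.    -1.469] 0.00038857369406832833 [-0.5 -0.6  0.3]
time_s: 6.2
ee_pos: [0.589, -0.0616, 0.2286]
eef_rot: [-1.568, -0.001, -1.469]
force: [0.4, 0.1, -0.6]
grip_width: 0.0
time_s: 7.2
ee_pos: [0.4087, -0.3327, 0.2254]
eef_rot: [-1.573, 0.002, -1.472]
force: [1.5, 0.9, 0.7]
grip_width: 0.0008
137 [ 0.557 -0.235  0.075]
134 [0.523 0.104 0.075]
127 [ 0.475 -0.158  0.075]
122 [ 0.466 -0.074  0.075]
125 [0.458 0.012 0.075]
bins region diff 0
```

View pics/t3.png

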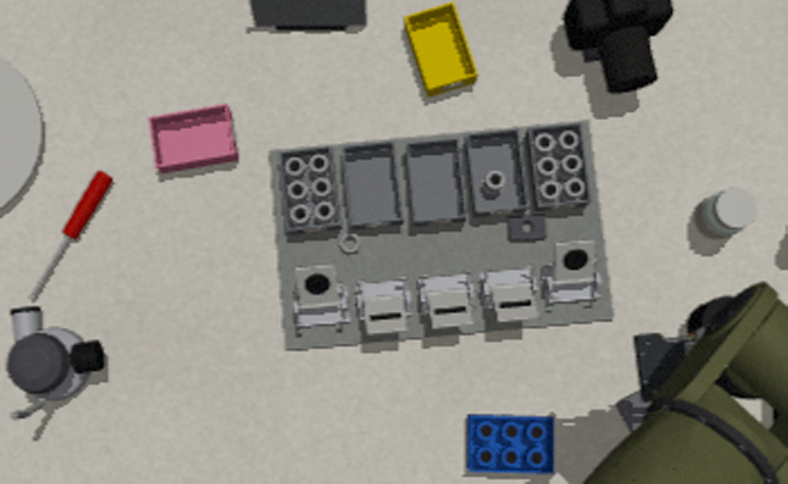

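The picture shows bars on tags 2, 3 and 4 (at (385,315), (450,310) and (515,302)) and discs on the outer two, in front of the full bins. The bins haven't moved, and the arm is clear at z = 0.225.

```bash
python3 -c "
from station import workorder;print(workorder.hand_in())"
```

```text
the job is handed in; nothing more can be done
None
```

I flipped the two wrong tags to their bar face and handed the job in. They were the third from the left (empty bin) and the fourth (single-sleeve bin). Each took one level push with the closed fingertips.

- **Tags:** the last top picture shows discs on the two outer tags, in front of the full bins, and bars on the three middle ones. The measured positions of the free edges agree: all five tags lean fully, each to the right side.
- **Bins:** the bins' area in the top picture is unchanged from the start. In that picture the ring and flange also look undisturbed; I judged those by eye.
- **Forces and time:** forces read after each move stayed under 2 N, and the arm's work took about 7 s. The arm was handed in raised and clear of everything.

No check failed or disagreed.

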